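# Draw the axle out of a clamped belt roller onto the shaft rests

## Task

The belt roller clamped in the strip-down stand has to be stripped: draw its steel axle out of it, taking a fresh hold again and again as the V-rests limit each pull, until the axle is wholly clear of the roller and lies in both V-rests, bridging them, and let go of it. Do not drop the axle off the stand, and leave the stock on the shelf and the red guide wheels on the bench where they are.

Things in the scene. Friction and masses are not known exactly. Their poses are not given: they have to be found in the camera images.
- stand: Fixed strip-down stand: dark rail 80 wide, 40 high, 420 mm long; along it two blue clamps hold a grey belt roller (60 mm diameter, 180 mm long, level), then come two blue rests with white V-pads. Origin on the bench below the roller's mouth; y runs along the rail out of the mouth over the rests (towards the robot and its left); x points level away from the open side, to the shelf, z up. Roller at y -180 to 0.
- clamp (a point): Top of the clamp nearer the mouth (y = -55), 168 mm above the bench; the clamps are 24 mm long and 90 mm wide, the other stands at y = -135.
- shelf_edge (a point): Middle of the front lower edge of the fixed plywood shelf's board (100 mm deep, 500 long): 290 mm above the bench, parallel to the axle, 20 to 24 mm beyond its line. An upright gripper strikes it: lean the tool 30 to 45 degrees off vertical, fingers pointing down and towards the shelf. The other side is open. End panels under the board at about y = -219 and 244 of the stand.
- mouth (a point): Centre of the roller's open bore at its mouth, 130 mm above the bench. The bore is 20 mm wide, straight and smooth right through; the axle lies loosely on its bottom, its axis 128 mm above the bench. The rail's top lies 88 mm below that axis.
- rest1 (a point): First V-rest: where the axle's axis lies when resting there, 125 mm above the bench, 105 mm from the mouth. The 90-degree V is 20 mm long along y, so 95 mm of axle are free between mouth and rest; its arms reach 13 mm above and 28 mm to either side of this point, so fingers holding the axle cannot pass it.
- rest2 (a point): Second V-rest, the same as the first, 195 mm from the mouth (y = 195), leaving 70 mm free between the rests.
- axle: Bright steel axle, a plain round bar 16 mm in diameter, 220 mm long, about 0.35 kg. Origin at its centre; its y runs along the bar from tail to nose (it may roll about it). It starts in the roller, nose 45 to 70 mm out of the mouth, slides at a few newtons, and stays where it is left, also when let go of half drawn.
- nose (a point): Centre of the axle's leading end face, the end that stands out of the mouth; the tail is the other end, 220 mm away, hidden in the roller at the start.
- canister: Grey screw-top canister of bolts, 69 mm diameter, 88 mm high, on the shelf board (top 308 mm above the bench). Origin at the centre of its underside. Bystander.
- bracket: Green cast aluminium roller bracket, 70 x 75 mm, 64 mm high, on the shelf board. Origin at the centre of its underside. Bystander.
- spring_hub: Chrome tension spring hub, 60 mm diameter, 66 mm high, on the shelf board. Origin at the centre of its underside. Bystander.
- guide_wheels: Pair of red nylon guide wheels bolted face to face, 62 mm diameter, 52 mm high, lying on the bench on the open side of the stand, 140 to 180 mm from the line of the axle, beside the roller. Origin at the centre of the underside. Bystander.
There are look-alikes about, which are no part of the job. Of the things that look like the axle, the largest one is meant.

How it is judged (in metres and radians):
On the way:
1. the axle is drawn along its line until its nose has passed the first V-rest, its tail still in the roller (y of nose in the frame of stand between 0.118 and 0.2 m and angle between the y axis of axle and the y axis of stand, either way round below 0.12 rad), for 0.1 s.
At the end, for the whole second after the job is handed in: The axle lies still in both V-rests: nose 223 to 312 mm from the mouth (so tail 3 to 92 mm out), axis within 8 mm sideways and 6 mm in height of its place in the Vs and 0.06 rad of the roller's line, under 20 mm/s. Each bystander is within 30 mm of its start (y of nose in the frame of stand between 0.223 and 0.312 m and angle between the y axis of axle and the y axis of stand, either way round below 0.06 rad and x of axle in the frame of stand between -0.008 and 0.008 m and z of axle in the frame of stand between 0.119 and 0.131 m and linear speed of axle below 0.02 m/s and distance of each of canister, bracket, spring_hub, guide_wheels from where it was at the start of the episode below 0.03 m); the robot touches nothing.
It fails at once if the axle is dropped off the stand (its middle below 80 mm over the bench) (height (world z) of axle below 0.08 m).
It fails at once if a bystander (canister, bracket, spring hub, guide wheels) is shifted by more than 30 mm (distance of any of canister, bracket, spring_hub, guide_wheels from where it was at the start of the episode above 0.03 m).
It also fails if it takes over 59 s, if anything falls off the work surface, if the arm or the gripper's body presses on something with over 40 N, if the wrist force passes 120 N, or if a joint passes its speed limit or range.

## Robot

A 7-joint arm with a two-finger parallel gripper is mounted at the origin on the work surface. World frame = base frame: x ahead of the robot, y to its left, z up, the work surface at z = 0. Lengths are in mm, angles in rad, forces in N, time in s.
With the tool pointing down it reaches from about 400 to 875 mm from the base axis. Payload 4.4 kg.
Tool frame: the origin (TCP) lies midway between the tips of the shut fingers; the grasp point (between the pads) lies 19 mm behind it; x points along the fingers, y is the direction in which the jaws open and shut, and the axes are right-handed (so a half turn about x gives the same grasp; the last joint's range is limited). The gripper opens to 85 mm and grips with 20 to 120 N. Pads are 22 mm wide; open, the fingers measure 114 mm over their backs; the gripper's body (76 mm by 85 mm) begins 54 mm behind the grasp point. The pads swing forward as they close: fully open they stand 13 mm farther back than shut.
Start: joints at [1.104, 0.628, 0.038, 1.517, -0.027, 0.996, -0.02], TCP at [253.63, -598.49, 209.213] pointing down, gripper open.
Joint ranges: [-3.06, 3.06], [-0.37, 2.12], [-1.25, 1.32], [0.18, 2.47], [-1.1, 4.24], [0.23, 1.98], [-2.94, 2.94]. Speed limits (rad/s): [2.57, 2.57, 3.14, 3.14, 3.14, 3.14, 3.14].

## Interface

Orientations are given as [roll, pitch, yaw] about the fixed x, y, z axes, in that order (R = Rz(yaw) Ry(pitch) Rx(roll)).
In Python, from cell import ctrl gives the robot as it stands.
- The arm moves only by the tool arm_command, never from a script. Its argument "series" is a list of rows, each a list of 7 numbers: the opening, from 0 (shut) to 1 (fully open), then the shift along the world's x, y, z in cm, then the turn, a rotation vector about the world's x, y, z in degrees. In form: [[claw, x, y, z, rx, ry, rz], ...]. A call has 1 to 20 rows; each row shifts and turns the commanded pose from where the row before left it; what a row does not reach is not made up. A row lasts 1/12 s, in which the tool goes at most 41.7 mm and 7.16 degrees, less where a joint would pass 70% of its speed; a pose out of reach is approached as far as the arm can. A call with a gripper value outside its range is refused whole. The fingers move at their own pace and stop on an object; the grip force is fixed at half the most. Time passes only in rows, so rows that do not move let the fingers close. It gives the time, the measured TCP pose, the force and the opening at its end, in the units of the state.
- ctrl.read_state(): the state, without advancing time (a new reading comes with each control period).
- ctrl.get_image(name): name is "side" or "top" or "wrist"; returns the picture (420x560x3 uint8, blue, green, red); there is no depth.
- ctrl.calibration(name): a dict with "fovy" (degrees; the focal length in pixels is half the picture's height over the tangent of half this angle, whatever the lens; pixels are square), "cx", "cy" (the principal point, pixels), "cam_to_world" (4x4, takes a point from camera to world coordinates); the wrist camera has in their place "T_tool_cam" (4x4, takes a point from camera to tool coordinates, whose origin is the TCP and whose axes are the tool frame's). Camera axes: x right, y up, looking along -z (the intrinsics and any distortion apply to the point x, -y, -z); pixel columns grow to the right and rows downward; lengths in mm; the calibration is good to about 2 mm. A picture is of the moment at which its call begins: read the wrist's pose just before it. calibration takes no time and is no camera call.
- ctrl.finish_job(): hands the job in, once; it reports no verdict.
Trained networks look in the newest picture that a camera, given by its name, has taken for a name from the list of things; names that differ only in an ending like _2 or _b are one class to them, and where a whole thing is asked for, a point or a joint stands for the part that bears it (a point fixed in the world has none). Each returns a list of dicts, best first, with "conf" (0 to 1); they miss things now and then, are a little off and sometimes report something else, mostly with a low value. They report only what shows in the picture. A call takes as long as a camera call. They do not tell look-alikes from the thing itself.
- ctrl.spot_in(label, camera): "centre" ([x, y, z] in mm, in world coordinates, good to about 4 mm: the middle of the surface that is visible of it).
The state is a dict: "clock": time; "qpos": joint angles; "qd": joint speeds; "tau": joint torques, N m; "eef_pos": TCP position; "tool_rot": TCP orientation; "force": force on the tool from outside, world axes, zero at the start; "torque": the same for the moment, N m; "width": finger opening in mm.
Only numpy, scipy, OpenCV 4.12 (cv2) and the standard library are available. Lean on these libraries where they do the work, as an engineer would, in place of code of your own. Each camera call takes 0.05 s, during which the arm holds its last target.

## Working session

There is one attempt and no reset: what is moved stays moved. The work goes in short steps, Python scripts to look and compute and a tool call to move; the robot and the scene stay as the last step left them, time stands still between calls to the robot, and variables do not carry over. Pictures are saved under pics/ and viewed, and the job is handed in when it is done.

Besides the shell and the picture viewer there is one more tool, called after "Emit:" as a command line: name --pt "numbers of a row" for each row, then --argument value for the rest. arm_command: Moves the arm, as the interface text tells. Its arguments: {"type":"object","properties":{"series":{"type":"array"}},"required":["series"]}

```bash
mkdir -p pics; ls
python3 - <<'E'
from cell import ctrl
import cv2,numpy as np
s=ctrl.read_state();print(s)
for n in ["side","top","wrist"]:
    im=ctrl.get_image(n);cv2.imwrite(f"pics/{n}0.png",im);c=ctrl.calibration(n);print(n,c)
for lab,cam in [("axle","top"),("axle","side"),("clamp","side"),("mouth","side"),("rest1","side"),("rest2","side"),("rest1","top"),("rest2","top"),("nose","side"),("nose","top"),("shelf_edge","side"),("guide_wheels","top")]:
    print(lab,cam,ctrl.spot_in(lab,cam))
E
```

```text
pics
{'clock': 0.0, 'qpos': array([ 1.10421992,  0.6293201 ,  0.03844505,  1.518366  , -0.02699531,
        0.99629446, -0.02000793]), 'qd': array([ 0.00133719,  0.00041521,  0.00034502,  0.00012025,  0.00077316,
        0.0014951 , -0.00027127]), 'tau': array([ 2.10761386e-04, -5.63398433e+01,  1.22640945e+00, -1.93445438e+01,
        1.10722653e-02,  1.02954419e-02, -1.09076844e-06]), 'eef_pos': array([ 253.35196589, -597.87405763,  208.30669048]), 'tool_rot': array([-1.5552543 ,  1.5689265 ,  1.98710692]), 'force': array([-0.51068428, -0.33419422,  0.08967611]), 'torque': array([ 0.03921701,  0.02294487, -0.03860725]), 'width': 85.63020574433756}
side {'fovy': 49.79330364426201, 'cx': 283.50890908529703, 'cy': 207.98637129354134, 'cam_to_world': array([[ 9.98331917e-01,  1.38269115e-02, -5.60553324e-02,
         5.86802699e+02],
       [-5.46544663e-02,  5.39254665e-01, -8.40367358e-01,
        -8.40907748e+02],
       [ 1.86084144e-02,  8.42029229e-01,  5.39110846e-01,
         7.21156570e+02],
       [ 0.00000000e+00,  0.00000000e+00,  0.00000000e+00,
         1.00000000e+00]])}
[... 1196 characters left out ...]
 0.82}]
mouth side [{'centre': [608.0, -34.3, 46.8], 'conf': 0.78}]
rest1 side [{'centre': [607.4, -37.9, 48.0], 'conf': 0.73}]
rest2 side [{'centre': [607.4, -37.9, 48.0], 'conf': 0.73}]
rest1 top [{'centre': [574.4, -6.2, 65.1], 'conf': 0.57}]
rest2 top [{'centre': [574.4, -6.2, 65.1], 'conf': 0.57}]
nose side [{'centre': [449.2, -268.0, 13.6], 'conf': 0.91}, {'centre': [820.7, -239.0, 14.6], 'conf': 0.7}, {'centre': [607.8, -37.7, 50.8], 'conf': 0.35}]
nose top [{'centre': [448.3, -262.0, 11.3], 'conf': 0.96}, {'centre': [825.2, -230.4, 12.3], 'conf': 0.74}, {'centre': [555.5, 0.9, 138.1], 'conf': 0.45}]
shelf_edge side []
guide_wheels top [{'centre': [655.5, -200.7, 51.0], 'conf': 0.76}]
```

View pics/side0.png

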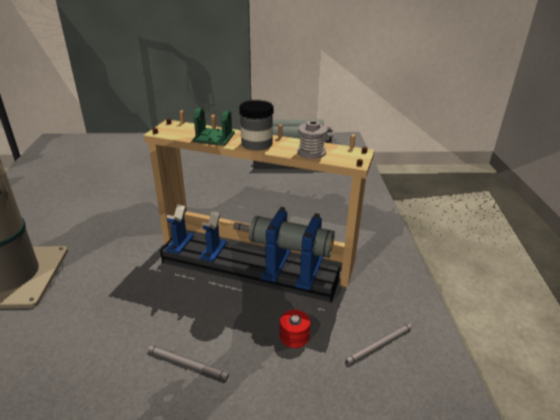

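View pics/top0.png

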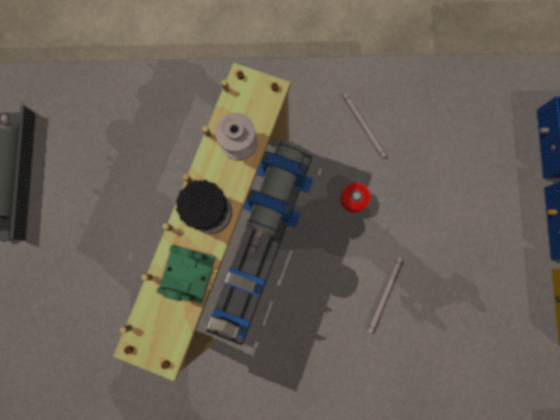

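View pics/wrist0.png

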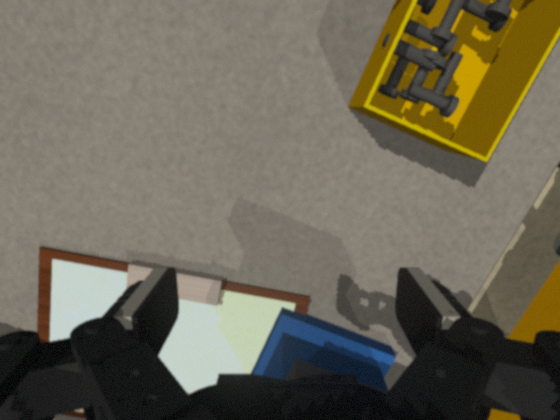

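The side and top views show three axle candidates: a rod at side (187,362) / top (387,295), a rod at side (380,343) / top (365,126), and the short bright stub out of the roller at side (242,227) / top (257,240). I choose the stub: it sits in the roller's mouth, and the bench rods are look-alikes. A close crop will check it.

Run:
```python
import cv2
a=cv2.imread("pics/top0.png")[130:350,190:330];cv2.imwrite("pics/topc.png",cv2.resize(a,None,fx=3.6,fy=3.6*0.75/0.75,interpolation=cv2.INTER_CUBIC)[:,:][:600] if 0 else cv2.resize(a[0:150],None,fx=4,fy=4,interpolation=cv2.INTER_CUBIC)); cv2.imwrite("pics/topd.png",cv2.resize(a[80:220],None,fx=4,fy=4,interpolation=cv2.INTER_CUBIC))
a=cv2.imread("pics/side0.png")[190:300,150:350];cv2.imwrite("pics/sidec.png",cv2.resize(a,None,fx=4,fy=4,interpolation=cv2.INTER_CUBIC))
```

```text
(no output)
```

View pics/topc.png

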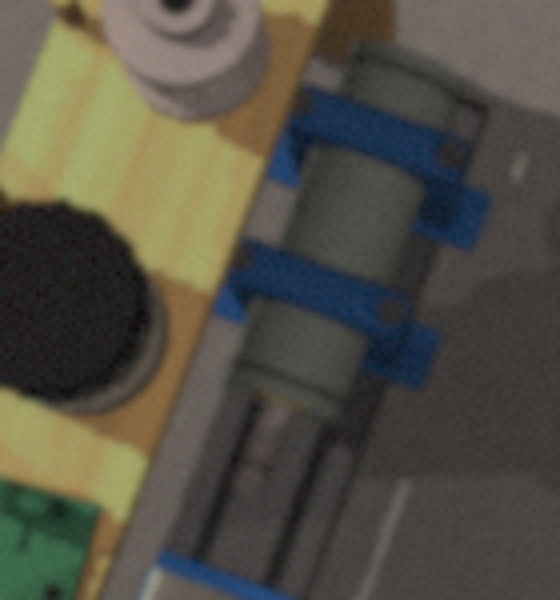

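View pics/topd.png

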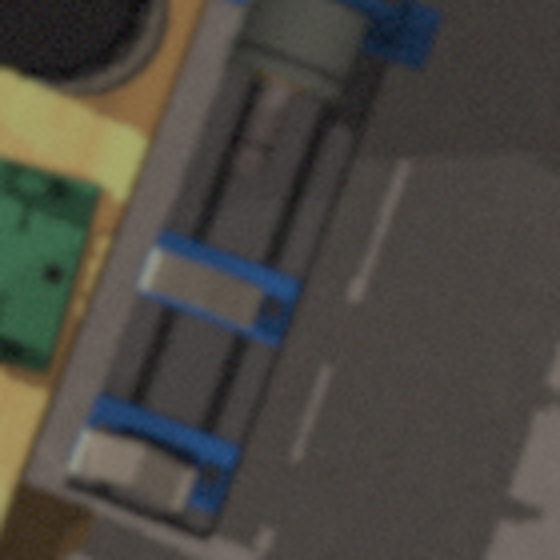

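View pics/sidec.png

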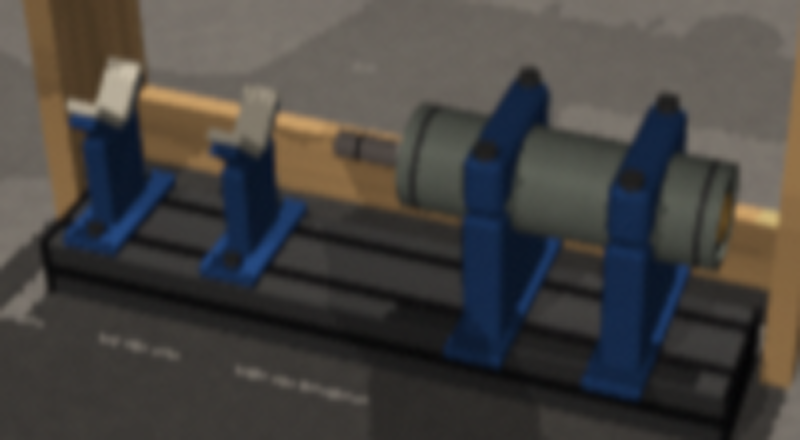

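```bash
cat > h.py <<'E'
import numpy as np, cv2
from scipy.optimize import least_squares
from scipy.spatial.transform import Rotation as Ro
from cell import ctrl
def proj(P,c,T=None):
    T=c["cam_to_world"] if T is None else T
    q=(np.atleast_2d(P)-T[:3,3])@T[:3,:3]
    f=210/np.tan(np.radians(c["fovy"])/2)
    return np.c_[c["cx"]+f*q[:,0]/-q[:,2], c["cy"]-f*q[:,1]/-q[:,2]]
def wristT(s,c):
    T=np.eye(4);T[:3,:3]=Ro.from_euler("xyz",s["tool_rot"]).as_matrix();T[:3,3]=s["eef_pos"]
    return T@c["T_tool_cam"]
def s2w(p,L): 
    a=p[2];R=np.array([[np.cos(a),-np.sin(a),0],[np.sin(a),np.cos(a),0],[0,0,1]])
    return np.atleast_2d(L)@R.T+[p[0],p[1],0]
E
python3 - <<'E'
from h import *
ct,cs=ctrl.calibration("top"),ctrl.calibration("side")
Lt=[(0,-55,168),(0,-135,168),(0,105,138),(0,195,138)];pt=np.array([(269,200),(284,161.5),(241,282.25),(223.75,327.75)])
Ls=[(0,-55,171),(0,-135,171),(28,105,138),(-28,105,138),(28,195,138),(-28,195,138)];ps=np.array([(276.75,218),(311.75,225.25),(215,212.5),(205.5,225),(181,205.5),(171,217)])
f=lambda p,w=(1,1):np.r_[w[0]*(proj(s2w(p,Lt),ct)-pt).ravel(),w[1]*(proj(s2w(p,Ls),cs)-ps).ravel()]
for w in [(1,1),(1,0),(0,1)]:
    r=least_squares(f,[600,-30,1.2],args=(w,),x_scale=[100,100,1]);print(r.x);print(r.fun.round(1))
# nose
p=least_squares(f,[600,-30,1.2],x_scale=[100,100,1]).x
for y in (45,50,55,60,65,70): print(y,proj(s2w(p,[0,y,128]),ct)[0],proj(s2w(p,[0,y,128]),cs)[0])
print("y dir",s2w(p,[0,1,0])-s2w(p,[0,0,0]));
for L in [(0,0,128),(0,30,128),(0,105,125),(0,195,125)]:print(L,s2w(p,L))
E
```

```text
[575.69038469  -6.17266067   1.21686572]
[ 0.3  0.6 -0.2 -0.  -0.1 -0.6  0.2 -0.2  0.1  0.5  0.8 -0.   0.6 -0.9
 -0.3 -0.5  0.  -0.5 -1.6  0.3]
[575.56774931  -6.06323053   1.21730366]
[ 0.2  0.7 -0.3  0.1 -0.1 -0.5  0.2 -0.2  0.   0.   0.  -0.   0.  -0.
 -0.  -0.  -0.  -0.  -0.   0. ]
[575.79032918  -6.57087527   1.21562396]
[ 0.   0.   0.  -0.   0.  -0.   0.  -0.   0.2  0.6  0.9  0.1  0.6 -0.8
 -0.3 -0.5  0.1 -0.5 -1.6  0.4]
45 [252.42669567 252.0660998 ] [234.92348894 226.25739423]
50 [251.52223382 254.50819495] [232.88635948 225.85519701]
55 [250.61641496 256.9539541 ] [230.85393342 225.45392841]
60 [249.70923604 259.40338549] [228.82619449 225.0535852 ]
65 [248.80069399 261.8564974 ] [226.8031265  224.65416419]
70 [247.89078573 264.31329814] [224.78471333 224.2556622 ]
y dir [[-0.93801766  0.34658745  0.        ]]
(0, 0, 128) [[575.69038469  -6.17266067 128.        ]]
(0, 30, 128) [[547.54985477   4.2249629  128.        ]]
(0, 105, 125) [[477.19852998  30.21902184 125.        ]]
(0, 195, 125) [[392.77694023  61.41189256 125.        ]]
```

```bash
cat >> h.py <<'E'
P=np.array([575.7,-6.2,1.2169])
def Rt(th,sg,P=P):
    xs=np.array([np.cos(P[2]),np.sin(P[2]),0]);zs=np.array([0,0,1.]);th=np.radians(th)
    a=np.sin(th)*xs-np.cos(th)*zs; j=sg*(np.cos(th)*xs+np.sin(th)*zs)
    return np.c_[a,j,np.cross(a,j)]
def tcp(y,th,back=0,z=128,x=0,P=P):
    return s2w(P,[x,y,z])[0]+Rt(th,1,P)[:,0]*(19-back)
def Rn(s): return Ro.from_euler("xyz",s["tool_rot"]).as_matrix()
def delta(s,R):  # rotvec world deg
    return np.degrees(Ro.from_matrix(R@Rn(s).T).as_rotvec())
def rep(s,th,sg,P=P):
    g=s["eef_pos"]-19*Rn(s)[:,0]
    a=P[2];d=g-[P[0],P[1],0];
    print("clk %.2f"%s["clock"],"grasp pt in stand",np.round([d[0]*np.cos(a)+d[1]*np.sin(a),-d[0]*np.sin(a)+d[1]*np.cos(a),d[2]],1),"roterr deg",delta(s,Rt(th,sg,P)).round(2),"w %.1f"%s["width"],"F",s["force"].round(1),"q",s["qpos"].round(2))
E
python3 - <<'E'
from h import *
s=ctrl.read_state();print(Rn(s).round(2))
for sg in(1,-1):
  R=Rt(38,sg);print(sg,R.round(2),delta(s,R),np.linalg.norm(delta(s,R)))
for b in (150,0): print(tcp(30,38,b),tcp(30,38,b)-s["eef_pos"])
E
```

```text
[[ 0.    0.39 -0.92]
 [-0.   -0.92 -0.39]
 [-1.    0.   -0.  ]]
1 [[ 0.21  0.27  0.94]
 [ 0.58  0.74 -0.35]
 [-0.79  0.62 -0.  ]] [  1.13237486 -48.33839178 130.55752123] 139.22337714031244
-1 [[ 0.21 -0.27 -0.94]
 [ 0.58 -0.74  0.35]
 [-0.79 -0.62  0.  ]] [ 38.88187067   0.91251493 -41.6125729 ] 56.958219546584125
[519.60885592 -71.45697457 231.22940872] [265.9891178  527.04791228  21.98892178]
[551.61296786  15.16932336 113.02779568] [297.99322975 613.67421021 -96.21269126]
```

Emit:
arm_command --pt "0.6 1.3 2.5 0.6 2 0 -2" --pt "0.6 1.3 2.5 0.6 2 0 -2" --pt "0.6 1.3 2.5 0.6 2 0 -2" --pt "0.6 1.3 2.5 0.6 2 0 -2" --pt "0.6 1.3 2.5 0.6 2 0 -2" --pt "0.6 1.3 2.5 0.6 2 0 -2" --pt "0.6 1.3 2.5 0.6 2 0 -2" --pt "0.6 1.3 2.5 0.6 2 0 -2" --pt "0.6 1.3 2.5 0.6 2 0 -2" --pt "0.6 1.3 2.5 0.6 2 0 -2"

```text
clock: 1.58
eef_pos: [384.3, -347.4, 269.7]
tool_rot: [-1.795, 1.222, 1.393]
force: [0.2, -0.1, 0.4]
width: 51.2
```

Run:
```python
from h import *
s=ctrl.read_state();rep(s,38,-1);print(s["eef_pos"]);print(tcp(30,38,200)-s["eef_pos"])
```

```text
clk 1.58 grasp pt in stand [-392.8   60.1  287.5] roterr deg [ 19.05   1.32 -21.29] w 51.2 F [ 0.2 -0.1  0.4] q [ 0.86  0.51  0.01  1.63 -0.29  1.25 -0.53]
[ 384.32249599 -347.41640016  269.6656166 ]
[124.61832262 247.08399295   0.9643298 ]
```

Emit:
arm_command --pt "0.6 1.25 2.3 0.0 1.9 0.1 -2.1" --pt "0.6 1.25 2.3 0.0 1.9 0.1 -2.1" --pt "0.6 1.25 2.3 0.0 1.9 0.1 -2.1" --pt "0.6 1.25 2.3 0.0 1.9 0.1 -2.1" --pt "0.6 1.25 2.3 0.0 1.9 0.1 -2.1" --pt "0.6 1.25 2.3 0.0 1.9 0.1 -2.1" --pt "0.6 1.25 2.3 0.0 1.9 0.1 -2.1" --pt "0.6 1.25 2.3 0.0 1.9 0.1 -2.1" --pt "0.6 1.25 2.3 0.0 1.9 0.1 -2.1" --pt "0.6 1.25 2.3 0.0 1.9 0.1 -2.1" --pt "0.6 0 0 0 0 0 0" --pt "0.6 0 0 0 0 0 0"

```text
clock: 2.58
eef_pos: [508.5, -117.5, 269.1]
tool_rot: [-1.581, 0.908, 1.217]
force: [0.0, -1.2, 0.3]
width: 51.2
```

Run:
```python
from h import *
s=ctrl.read_state();rep(s,38,-1);print(s["eef_pos"]);print(tcp(30,38,200)-s["eef_pos"])
im=ctrl.get_image("wrist");cv2.imwrite("pics/w1.png",im)
c=ctrl.calibration("wrist");T=wristT(s,c)
for L in [(0,0,128),(0,45,128),(0,105,125),(0,195,125),(-28,115,138),(28,115,138)]: print(L,proj(s2w(P,L),c,T).round(0))
cv2.imwrite("pics/s1.png",ctrl.get_image("side"))
```

```text
clk 2.58 grasp pt in stand [-139.4   24.4  284.1] roterr deg [ 0.17  0.34 -0.46] w 51.2 F [ 0.  -1.2  0.3] q [ 0.66  0.5  -0.08  1.84 -0.69  1.1  -0.91]
[ 508.51689503 -117.53893495  269.11400081]
[ 0.42392357 17.20652773  1.51594559]
(0, 0, 128) [[271. 154.]]
(0, 45, 128) [[271. 199.]]
(0, 105, 125) [[273. 254.]]
(0, 195, 125) [[273. 329.]]
(-28, 115, 138) [[287. 274.]]
(28, 115, 138) [[246. 260.]]
```

View pics/w1.png

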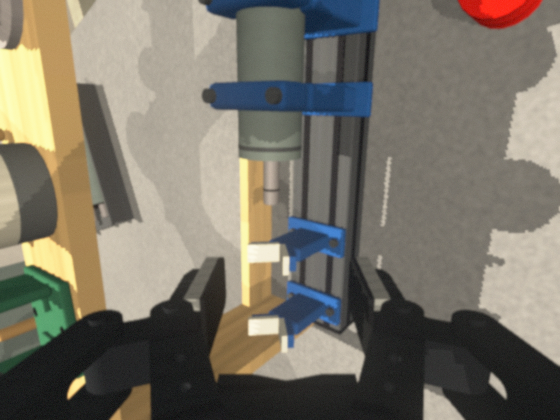

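View pics/s1.png

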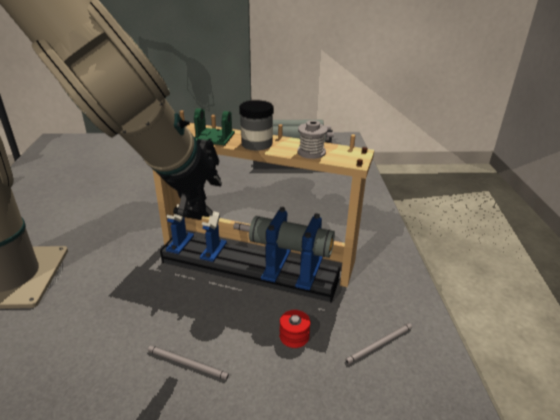

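The wrist view shows the roller with the axle stub at (271,165–203), as the stand fit predicts (u=271, nose y≈48). The V-pads are at (280,252) and (280,326). Now I'll go in along the tool axis.

Run:
```python
from h import *
s=ctrl.read_state()
print(tcp(28,38,50)-s["eef_pos"],tcp(28,38,0)-tcp(28,38,50))
```

```text
[  34.23776596  105.19622889 -116.74040125] [ 10.66803732  28.87543264 -39.40053768]
```

Emit:
arm_command --pt "0.6 0.34 1.05 -1.17 0.02 0.03 -0.05" --pt "0.6 0.34 1.05 -1.17 0.02 0.03 -0.05" --pt "0.6 0.34 1.05 -1.17 0.02 0.03 -0.05" --pt "0.6 0.34 1.05 -1.17 0.02 0.03 -0.05" --pt "0.6 0.34 1.05 -1.17 0.02 0.03 -0.05" --pt "0.6 0.34 1.05 -1.17 0.02 0.03 -0.05" --pt "0.6 0.34 1.05 -1.17 0.02 0.03 -0.05" --pt "0.6 0.34 1.05 -1.17 0.02 0.03 -0.05" --pt "0.6 0.34 1.05 -1.17 0.02 0.03 -0.05" --pt "0.6 0.34 1.05 -1.17 0.02 0.03 -0.05" --pt "0.6 0 0 0 0 0 0" --pt "0.6 0 0 0 0 0 0"

```text
clock: 3.68
eef_pos: [542.6, -14.3, 152.0]
tool_rot: [-1.571, 0.907, 1.213]
force: [-0.4, -0.2, -0.1]
width: 51.2
```

Run:
```python
from h import *
s=ctrl.read_state();rep(s,38,-1);print(tcp(28,38,0)-s["eef_pos"])
im=ctrl.get_image("wrist");cv2.imwrite("pics/w2.png",im)
c=ctrl.calibration("wrist");T=wristT(s,c)
for L in [(0,0,128),(0,28,128),(0,48,128),(0,105,125),(0,195,125)]: print(L,proj(s2w(P,L),c,T).round(0))
```

```text
clk 3.68 grasp pt in stand [-30.8  28.3 167. ] roterr deg [-0.01  0.02  0.2 ] w 51.2 F [-0.4 -0.2 -0.1] q [ 0.54  0.65 -0.2   2.   -0.89  0.73 -0.8 ]
[ 10.89080728  28.76938718 -38.98560155]
(0, 0, 128) [[285. 182.]]
(0, 28, 128) [[285. 231.]]
(0, 48, 128) [[285. 263.]]
(0, 105, 125) [[288. 346.]]
(0, 195, 125) [[288. 458.]]
```

View pics/w2.png

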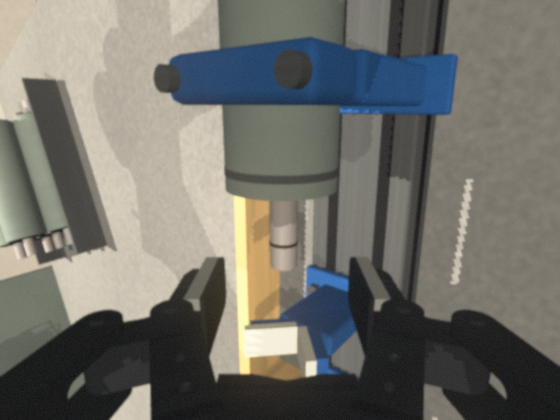

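The wrist view shows the stub centred between the fingers at (284,200–265), as predicted. I'll go in and close.

Emit:
arm_command --pt "0.6 0.22 0.58 -0.78 0 0 0" --pt "0.6 0.22 0.58 -0.78 0 0 0" --pt "0.6 0.22 0.57 -0.78 0 0 0" --pt "0.6 0.22 0.57 -0.78 0 0 0" --pt "0.6 0.22 0.57 -0.78 0 0 0.2" --pt "0.6 0 0 0 0 0 0" --pt "0.6 0 0 0 0 0 0"

```text
clock: 4.32
eef_pos: [553.3, 16.0, 112.6]
tool_rot: [-1.569, 0.906, 1.219]
force: [-0.5, -0.6, 0.5]
width: 51.3
```

Run:
```python
from h import *
s=ctrl.read_state();rep(s,38,-1);print(tcp(28,38,0)-s["eef_pos"])
im=ctrl.get_image("wrist");cv2.imwrite("pics/w3.png",im)
c=ctrl.calibration("wrist");T=wristT(s,c)
for L in [(0,0,128),(0,28,128),(0,48,128),(0,105,125),(0,195,125)]: print(L,proj(s2w(P,L),c,T).round(0))
```

```text
clk 4.32 grasp pt in stand [  1.4  28.7 127.6] roterr deg [-0.08 -0.02 -0.08] w 51.3 F [-0.5 -0.6  0.5] q [ 0.51  0.73 -0.25  2.03 -0.97  0.62 -0.74]
[ 0.17716532 -1.53315566  0.42794673]
(0, 0, 128) [[287. 205.]]
(0, 28, 128) [[287. 268.]]
(0, 48, 128) [[287. 309.]]
(0, 105, 125) [[290. 409.]]
(0, 195, 125) [[290. 540.]]
```

View pics/w3.png

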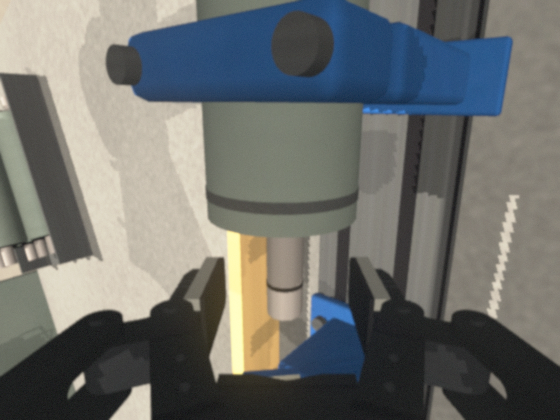

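The axle is at u=285, centred between the pads at u≈286. I'll close.

Emit:
arm_command --pt "0 0 0 0 0 0 0" --pt "0 0 0 0 0 0 0" --pt "0 0 0 0 0 0 0" --pt "0 0 0 0 0 0 0" --pt "0 0 0 0 0 0 0" --pt "0 0 0 0 0 0 0" --pt "0 0 0 0 0 0 0" --pt "0 0 0 0 0 0 0"

```text
clock: 5.03
eef_pos: [553.9, 14.2, 115.1]
tool_rot: [-1.575, 0.906, 1.213]
force: [-6.0, -6.6, 14.0]
width: 0.3
```

Run:
```python
from h import *
s=ctrl.read_state();rep(s,38,-1)
```

```text
clk 5.03 grasp pt in stand [ -0.2  27.5 130.1] roterr deg [-0.04  0.16  0.03] w 0.3 F [-6.  -6.6 14. ] q [ 0.51  0.72 -0.25  2.02 -0.97  0.62 -0.74]
```

Run:
```python
from h import *
im=ctrl.get_image("wrist");cv2.imwrite("pics/w4.png",im)
im=ctrl.get_image("side");cv2.imwrite("pics/s4.png",cv2.resize(im[170:300,150:350],None,fx=4,fy=4,interpolation=cv2.INTER_CUBIC))
```

```text
(no output)
```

View pics/w4.png

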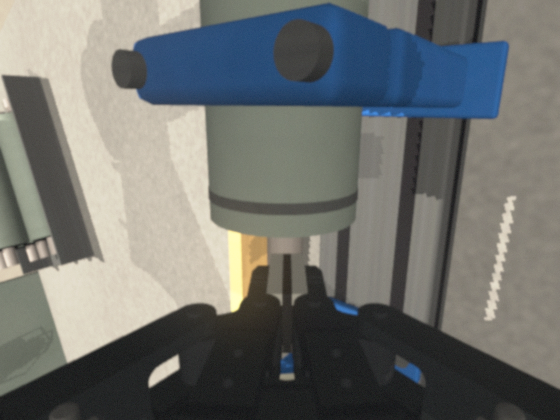

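View pics/s4.png

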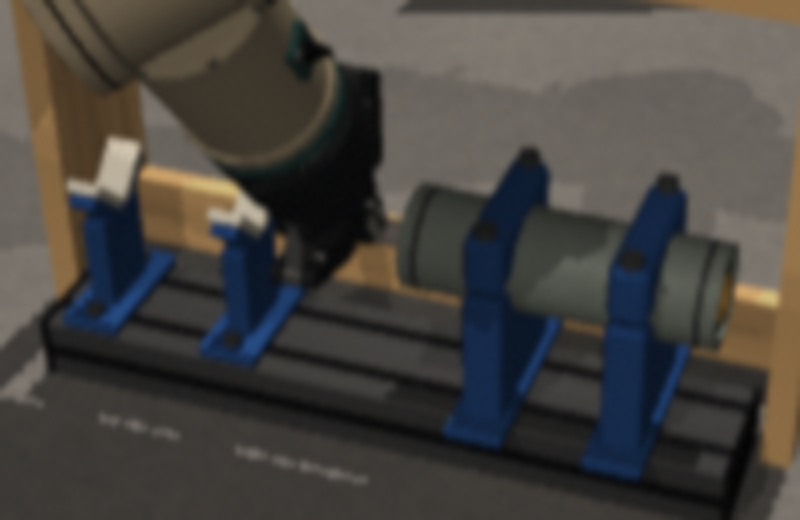

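Run:
```python
from h import *
c=ctrl.calibration("wrist")
# state at w3
s={"eef_pos":np.array([553.3,16.0,112.6]),"tool_rot":np.array([-1.569,.906,1.219])}
T=wristT(s,c);im=cv2.imread("pics/w3.png")
def dr(L,col):
    p=proj(s2w(P,L),c,T).astype(np.float32);cv2.polylines(im,[np.round(p).astype(int).reshape(-1,1,2)],False,col,1)
t=np.linspace(0,2*np.pi,60)
dr(np.c_[30*np.cos(t),0*t,130+30*np.sin(t)],(0,0,255))
for y in(28,48):dr(np.c_[8*np.cos(t),0*t+y,128+8*np.sin(t)],(0,255,0))
dr([(-45,-43,168),(45,-43,168),(45,-67,168),(-45,-67,168),(-45,-43,168)],(255,0,255))
dr(np.c_[0*t,0*t,0*t]+s["eef_pos"]*0+[0,0,128],(0,0,0))
q=proj(np.array([s["eef_pos"],s["eef_pos"]-19*Rn(s)[:,0]]),c,T);print(q)
for a in q:cv2.circle(im,tuple(int(v) for v in a),3,(255,255,0),-1)
cv2.imwrite("pics/ov3.png",im)
```

```text
[[284.94617376 251.53956924]
 [284.79505298 268.05006547]]
```

View pics/ov3.png

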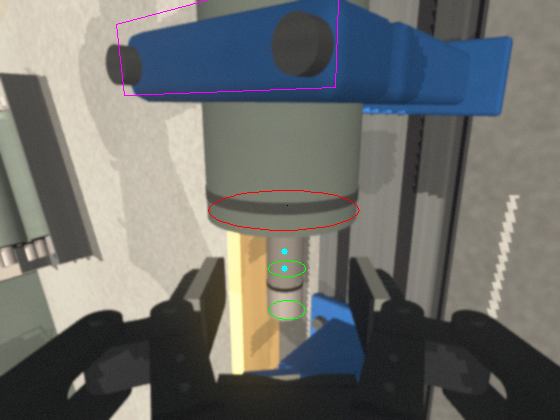

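Run:
```python
from h import *
a=cv2.imread("pics/w4.png")[200:350,190:390];cv2.imwrite("pics/w4z.png",cv2.resize(a,None,fx=4,fy=4,interpolation=cv2.INTER_CUBIC))
s=ctrl.read_state();c=ctrl.calibration("wrist");T=wristT(s,c)
R=Rn(s)
for k in (0,10,19,30,40):
  for z in (-11,0,11): print(k,z,proj(s["eef_pos"]+R@[-k,0,z],c,T).round(0))
```

```text
0 -11 [[285. 230.]]
0 0 [[285. 252.]]
0 11 [[285. 272.]]
10 -11 [[285. 237.]]
10 0 [[285. 260.]]
10 11 [[285. 282.]]
19 -11 [[285. 244.]]
19 0 [[285. 268.]]
19 11 [[285. 291.]]
30 -11 [[285. 254.]]
30 0 [[285. 279.]]
30 11 [[285. 304.]]
40 -11 [[285. 265.]]
40 0 [[285. 291.]]
40 11 [[285. 317.]]
```

View pics/w4z.png

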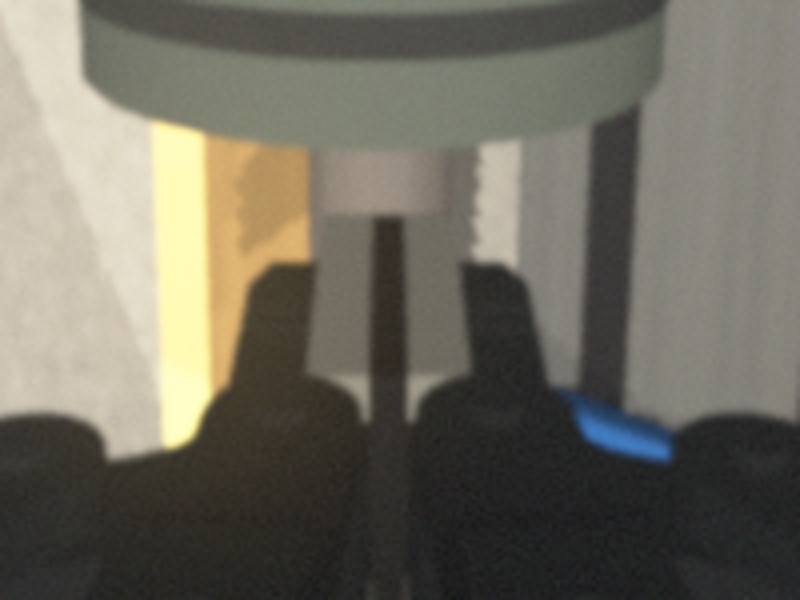

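Run:
```python
from h import *
s=ctrl.read_state();c=ctrl.calibration("side");R=Rn(s)
for k in (0,19,30,54): print(k,(proj(s["eef_pos"]+R@[-k,0,0],c)-[150,170])*4)
print((proj(s2w(P,[[0,20,128],[0,48,128],[0,0,128]]),c)-[150,170])*4)
im=cv2.imread("pics/s4.png")[130:330,220:460];cv2.imwrite("pics/s4z.png",cv2.resize(im,None,fx=3,fy=3,interpolation=cv2.INTER_CUBIC))
```

```text
0 [[376.48524522 238.04891935]]
19 [[368.11801395 227.85539025]]
30 [[363.14190991 221.79316252]]
54 [[351.93233931 208.13690271]]
[[380.73683531 233.15791747]
 [334.8165999  224.09261196]
 [413.90514974 239.70581298]]
```

View pics/s4z.png

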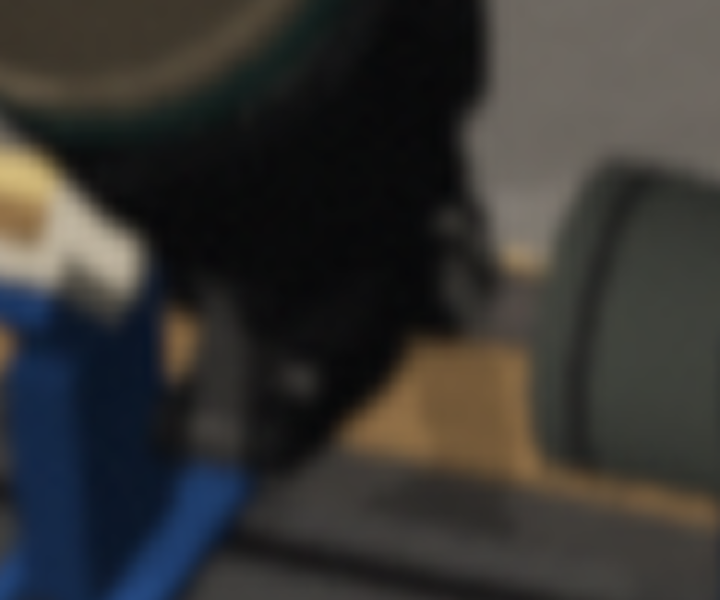

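Emit:
arm_command --pt "0.6 0 0 0 0 0 0" --pt "0.6 0 0 0 0 0 0" --pt "0.6 0 0 0 0 0 0" --pt "0.6 0 0 0 0 0 0" --pt "0.6 0 0 0 0 0 0"

```text
clock: 5.55
eef_pos: [553.7, 15.6, 113.3]
tool_rot: [-1.572, 0.907, 1.217]
force: [0.2, 0.1, 0.4]
width: 51.4
```

Run:
```python
from h import *
s=ctrl.read_state();rep(s,38,-1)
im=ctrl.get_image("wrist");cv2.imwrite("pics/w5.png",im)
```

```text
clk 5.55 grasp pt in stand [  1.1  28.2 128.3] roterr deg [-0.04  0.05 -0.05] w 51.4 F [0.2 0.1 0.4] q [ 0.51  0.72 -0.25  2.03 -0.97  0.62 -0.74]
```

View pics/w5.png

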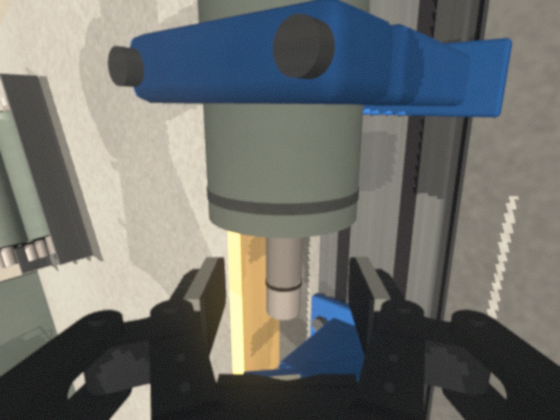

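Run:
```python
from h import *
for n,b in(("w2",(180,300,210,370)),("w5",(210,330,210,370))):
  a=cv2.imread(f"pics/{n}.png")[b[0]:b[1],b[2]:b[3]];cv2.imwrite(f"pics/{n}z.png",cv2.resize(a,None,fx=5,fy=5,interpolation=cv2.INTER_CUBIC))
```

```text
(no output)
```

View pics/w5z.png

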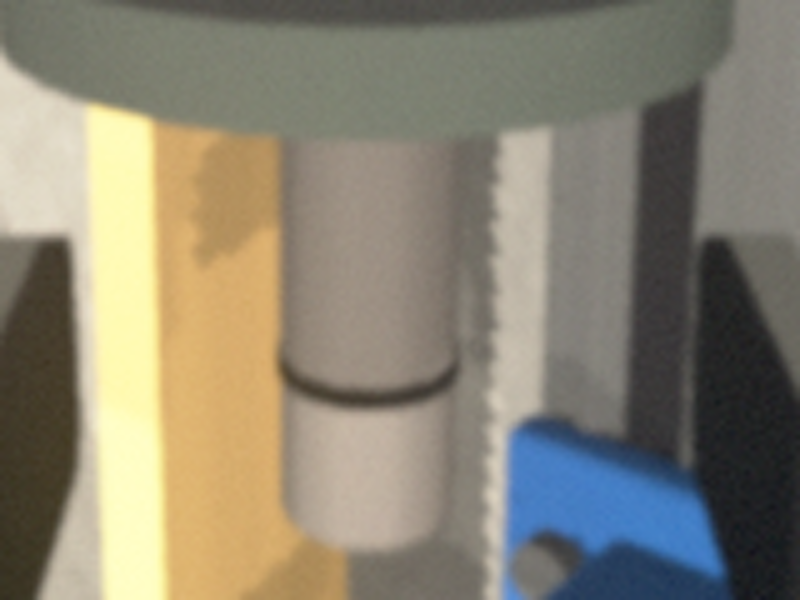

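View pics/w2z.png

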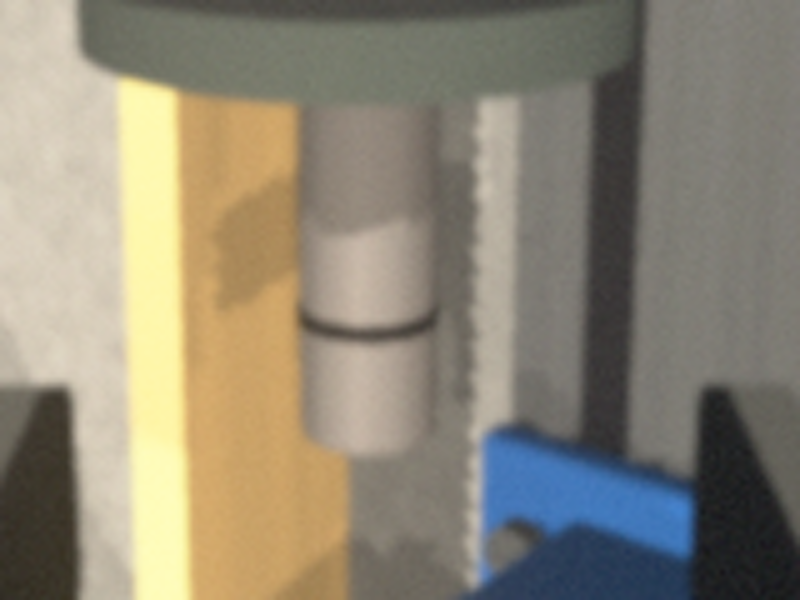

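The axle hasn't moved. The pads shut above it: in the image the tips stand short of the axle (pad-edge depth ≈150 against ≈165 mm for the axle). I'll go about 18 mm deeper and look.

Emit:
arm_command --pt "0.6 0.06 0.12 -0.24 0 0 0" --pt "0.6 0.06 0.17 -0.24 0 0 0" --pt "0.6 0.06 0.17 -0.24 0 0 0" --pt "0.6 0.06 0.17 -0.24 0 0 0" --pt "0.6 0.06 0.17 -0.24 0 0 0" --pt "0.6 0.06 0.17 -0.24 0 0 0" --pt "0.6 0 0 0 0 0 0" --pt "0.6 0 0 0 0 0 0"

```text
clock: 6.27
eef_pos: [557.1, 25.1, 98.6]
tool_rot: [-1.571, 0.907, 1.217]
force: [0.6, -0.0, 0.8]
width: 51.2
```

Run:
```python
from h import *
s=ctrl.read_state();rep(s,38,-1)
im=ctrl.get_image("wrist");cv2.imwrite("pics/w6.png",im)
im=ctrl.get_image("side");cv2.imwrite("pics/s6.png",cv2.resize(im[190:265,180:290],None,fx=7,fy=7,interpolation=cv2.INTER_CUBIC))
```

```text
clk 6.27 grasp pt in stand [ 11.2  28.3 113.6] roterr deg [-0.04  0.02 -0.03] w 51.2 F [ 0.6 -0.   0.8] q [ 0.51  0.75 -0.27  2.03 -0.99  0.58 -0.71]
```

View pics/w6.png

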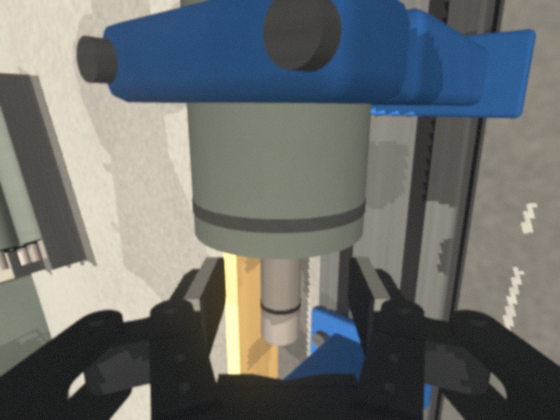

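View pics/s6.png

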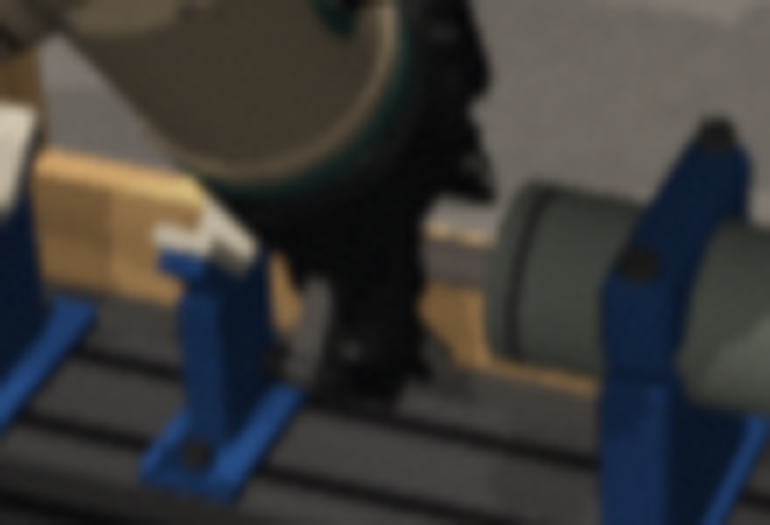

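The axle is at u=281 against a finger middle of 287, and the tips are about level with its axis. I'll go 10 mm deeper and shift 2.5 mm sideways, then close.

Emit:
arm_command --pt "0.6 0.07 0.19 -0.16 0 0 0" --pt "0.6 0.07 0.19 -0.16 0 0 0" --pt "0.6 0.07 0.19 -0.16 0 0 0" --pt "0.6 0.07 0.19 -0.16 0 0 0" --pt "0.6 0 0 0 0 0 0" --pt "0.6 0 0 0 0 0 0"

```text
clock: 6.87
eef_pos: [559.9, 32.8, 92.3]
tool_rot: [-1.571, 0.907, 1.217]
force: [0.1, -0.4, 0.3]
width: 51.0
```

Run:
```python
from h import *
s=ctrl.read_state();rep(s,38,-1)
im=ctrl.get_image("wrist");cv2.imwrite("pics/w7.png",im)
```

```text
clk 6.87 grasp pt in stand [ 19.4  28.3 107.3] roterr deg [-0.04  0.03 -0.04] w 51.0 F [ 0.1 -0.4  0.3] q [ 0.5   0.77 -0.29  2.03 -1.01  0.55 -0.71]
```

View pics/w7.png

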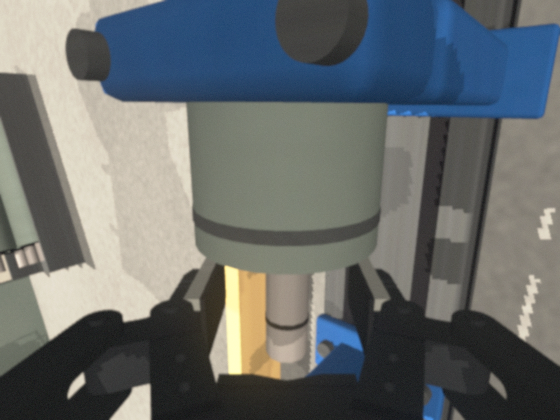

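Emit:
arm_command --pt "0 0 0 0 0 0 0" --pt "0 0 0 0 0 0 0" --pt "0 0 0 0 0 0 0" --pt "0 0 0 0 0 0 0" --pt "0 0 0 0 0 0 0" --pt "0 0 0 0 0 0 0" --pt "0 0 0 0 0 0 0"

```text
clock: 7.5
eef_pos: [560.1, 32.4, 92.6]
tool_rot: [-1.572, 0.907, 1.216]
force: [-0.6, -1.1, 3.4]
width: 14.3
```

Run:
```python
from h import *
s=ctrl.read_state();rep(s,38,-1)
im=ctrl.get_image("wrist");cv2.imwrite("pics/w8.png",im)
```

```text
clk 7.50 grasp pt in stand [ 19.1  28.  107.5] roterr deg [-0.03  0.05 -0.01] w 14.3 F [-0.6 -1.1  3.4] q [ 0.5   0.77 -0.29  2.03 -1.01  0.55 -0.71]
```

View pics/w8.png

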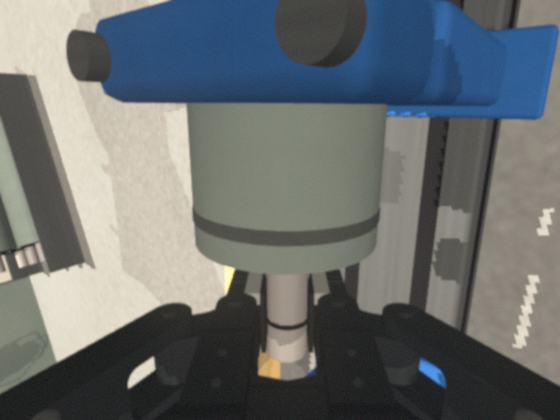

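The pads hold the axle (width 14.3, axle between them at u=287). First pull: 44 mm along the stand's y.

Emit:
arm_command --pt "0 -0.38 0.14 0 0 0 0" --pt "0 -0.38 0.14 0 0 0 0" --pt "0 -0.38 0.14 0 0 0 0" --pt "0 -0.38 0.14 0 0 0 0" --pt "0 -0.38 0.14 0 0 0 0" --pt "0 -0.38 0.14 0 0 0 0" --pt "0 -0.38 0.14 0 0 0 0" --pt "0 -0.38 0.14 0 0 0 0" --pt "0 -0.38 0.14 0 0 0 0" --pt "0 -0.38 0.14 0 0 0 0" --pt "0 -0.38 0.14 0 0 0 0" --pt "0 0 0 0 0 0 0" --pt "0 0 0 0 0 0 0"

```text
clock: 8.63
eef_pos: [516.5, 48.6, 92.3]
tool_rot: [-1.568, 0.906, 1.221]
force: [-1.2, -0.5, 1.3]
width: 14.2
```

Run:
```python
from h import *
s=ctrl.read_state();rep(s,38,-1)
im=ctrl.get_image("wrist");cv2.imwrite("pics/w9.png",im)
im=ctrl.get_image("side");cv2.imwrite("pics/s9.png",cv2.resize(im[190:265,180:290],None,fx=7,fy=7,interpolation=cv2.INTER_CUBIC))
```

```text
clk 8.63 grasp pt in stand [ 19.2  74.4 107.2] roterr deg [-0.1  -0.07 -0.1 ] w 14.2 F [-1.2 -0.5  1.3] q [ 0.59  0.76 -0.42  2.15 -1.05  0.44 -0.64]
```

View pics/w9.png

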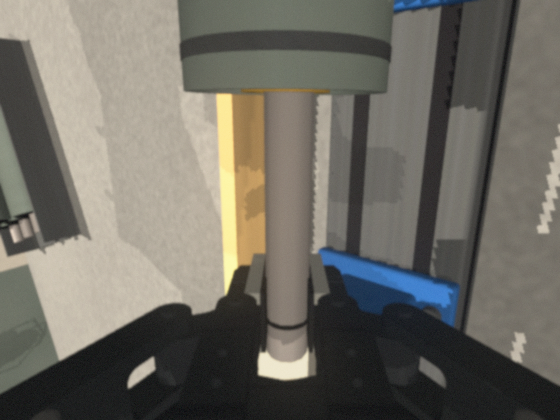

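View pics/s9.png

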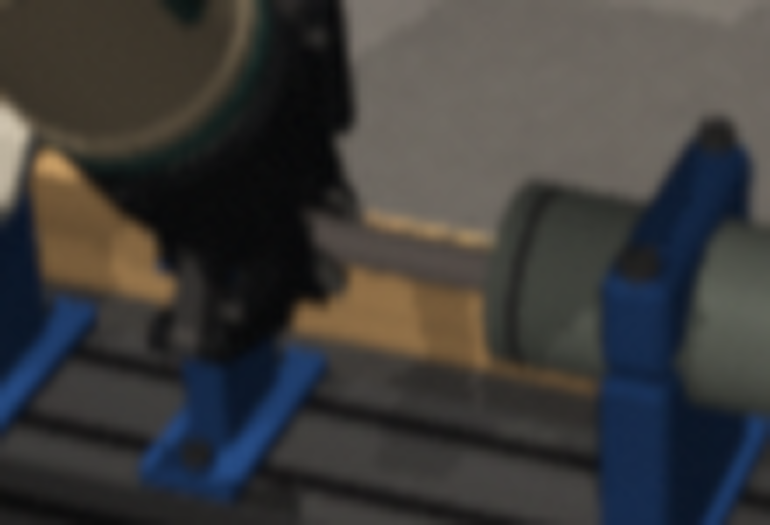

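Nose at about y=94, and the hold was good. I'll open, slide back 58 mm along the axle and take a fresh hold.

Emit:
arm_command --pt "0.6 0 0 0 0 0 0" --pt "0.6 0 0 0 0 0 0" --pt "0.6 0 0 0 0 0 0" --pt "0.6 0.6 -0.22 0 0 0 0" --pt "0.6 0.6 -0.22 0 0 0 0" --pt "0.6 0.6 -0.22 0 0 0 0" --pt "0.6 0.6 -0.22 0 0 0 0" --pt "0.6 0.6 -0.22 0 0 0 0" --pt "0.6 0.6 -0.22 0 0 0 0" --pt "0.6 0.6 -0.22 0 0 0 0" --pt "0.6 0.6 -0.22 0 0 0 0" --pt "0.6 0.6 -0.22 0 0 0 0" --pt "0.6 0 0 0 0 0 0" --pt "0.6 0 0 0 0 0 0"

```text
clock: 9.9
eef_pos: [572.4, 28.1, 92.3]
tool_rot: [-1.572, 0.907, 1.217]
force: [0.3, 1.0, -0.3]
width: 51.4
```

Run:
```python
from h import *
s=ctrl.read_state();rep(s,38,-1)
im=ctrl.get_image("wrist");cv2.imwrite("pics/w10.png",im)
```

```text
clk 9.90 grasp pt in stand [ 19.3  15.  107.3] roterr deg [-0.02  0.05 -0.03] w 51.4 F [ 0.3  1.  -0.3] q [ 0.52  0.78 -0.32  2.   -0.95  0.55 -0.77]
```

View pics/w10.png

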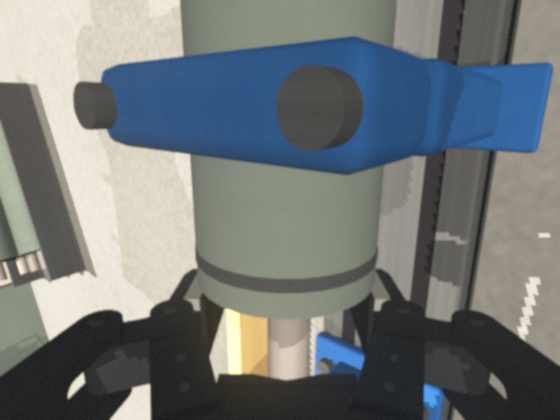

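Emit:
arm_command --pt "0.6 -0.3 0.1 0 0 0 0" --pt "0 0 0 0 0 0 0" --pt "0 0 0 0 0 0 0" --pt "0 0 0 0 0 0 0" --pt "0 0 0 0 0 0 0" --pt "0 0 0 0 0 0 0" --pt "0 0 0 0 0 0 0" --pt "0 0 0 0 0 0 0"

```text
clock: 10.62
eef_pos: [569.0, 29.0, 92.3]
tool_rot: [-1.571, 0.907, 1.217]
force: [-1.0, 0.2, -0.0]
width: 14.1
```

Run:
```python
from h import *
s=ctrl.read_state();rep(s,38,-1)
```

```text
clk 10.62 grasp pt in stand [ 19.   18.5 107.3] roterr deg [-0.02  0.03 -0.02] w 14.1 F [-1.   0.2 -0. ] q [ 0.52  0.78 -0.32  2.01 -0.95  0.55 -0.76]
```

Emit:
arm_command --pt "0 -0.37 0.14 0 0 0 0" --pt "0 -0.37 0.14 0 0 0 0" --pt "0 -0.37 0.13 0 0 0 0" --pt "0 -0.37 0.14 0 0 0 0" --pt "0 -0.37 0.14 0 0 0 0" --pt "0 -0.37 0.13 0 0 0 0" --pt "0 -0.37 0.14 0 0 0 0" --pt "0 -0.37 0.14 0 0 0 0" --pt "0 -0.37 0.13 0 0 0 0" --pt "0 -0.37 0.14 0 0 0 0" --pt "0 -0.37 0.14 0 0 0 0" --pt "0 -0.37 0.13 0 0 0 0" --pt "0 -0.37 0.14 0 0 0 0" --pt "0 -0.37 0.14 0 0 0 0" --pt "0 -0.37 0.13 0 0 0 0" --pt "0 0 0 0 0 0 0" --pt "0 0 0 0 0 0 0"

```text
clock: 12.03
eef_pos: [512.9, 50.0, 92.4]
tool_rot: [-1.57, 0.906, 1.219]
force: [-1.5, 0.1, -1.8]
width: 14.3
```

Run:
```python
from h import *
s=ctrl.read_state();rep(s,38,-1)
im=ctrl.get_image("wrist");cv2.imwrite("pics/w11.png",im)
im=ctrl.get_image("side");cv2.imwrite("pics/s11.png",cv2.resize(im[180:255,150:270],None,fx=6,fy=6,interpolation=cv2.INTER_CUBIC))
```

```text
clk 12.03 grasp pt in stand [ 19.3  78.4 107.4] roterr deg [-0.08 -0.01 -0.06] w 14.3 F [-1.5  0.1 -1.8] q [ 0.61  0.76 -0.46  2.16 -1.04  0.41 -0.66]
```

View pics/w11.png

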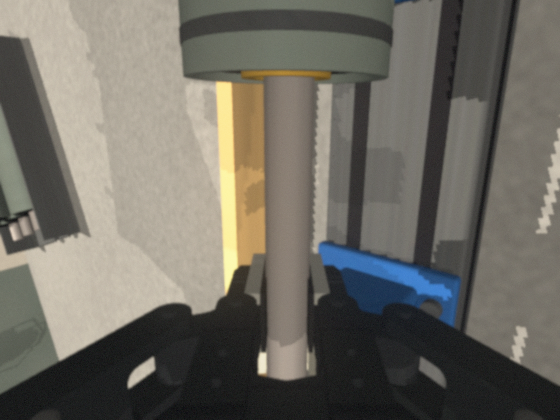

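View pics/s11.png

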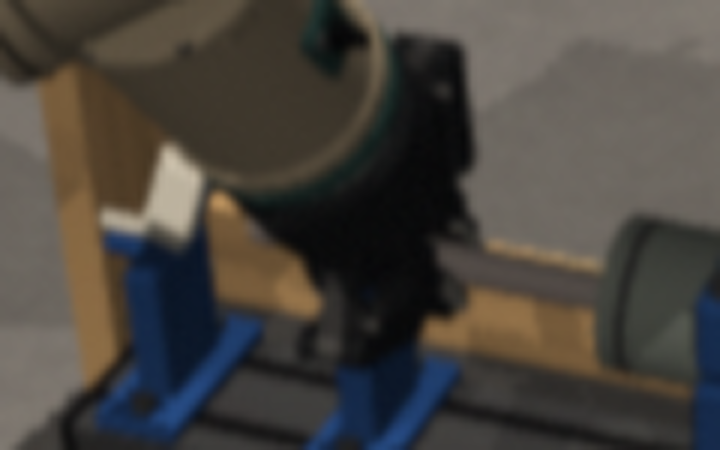

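Nose about y=154, still in the roller (milestone range). Opening and going back for the third hold.

Emit:
arm_command --pt "0.6 0 0 0 0 0 0" --pt "0.6 0 0 0 0 0 0" --pt "0.6 0 0 0 0 0 0" --pt "0.6 0.57 -0.21 0 0 0 0" --pt "0.6 0.57 -0.21 0 0 0 0" --pt "0.6 0.57 -0.21 0 0 0 0" --pt "0.6 0.57 -0.21 0 0 0 0" --pt "0.6 0.57 -0.21 0 0 0 0" --pt "0.6 0.57 -0.21 0 0 0 0" --pt "0.6 0.57 -0.21 0 0 0 0" --pt "0.6 0.57 -0.21 0 0 0 0" --pt "0.6 0.57 -0.21 0 0 0 0" --pt "0.6 0.57 -0.21 0 0 0 0" --pt "0.6 0 0 0 0 0 0" --pt "0.6 0 0 0 0 0 0"

```text
clock: 13.38
eef_pos: [570.9, 28.6, 92.4]
tool_rot: [-1.572, 0.907, 1.217]
force: [-1.0, -1.1, -0.5]
width: 51.5
```

Run:
```python
from h import *
s=ctrl.read_state();rep(s,38,-1)
im=ctrl.get_image("wrist");cv2.imwrite("pics/w12.png",im)
im=ctrl.get_image("side");cv2.imwrite("pics/s12.png",cv2.resize(im[180:255,150:270],None,fx=6,fy=6,interpolation=cv2.INTER_CUBIC))
im=ctrl.get_image("top");cv2.imwrite("pics/t12.png",cv2.resize(im[210:350,190:330],None,fx=4,fy=4,interpolation=cv2.INTER_CUBIC))
```

```text
clk 13.38 grasp pt in stand [ 19.3  16.6 107.3] roterr deg [-0.02  0.05 -0.04] w 51.5 F [-1.  -1.1 -0.5] q [ 0.54  0.78 -0.34  2.   -0.93  0.54 -0.79]
```

View pics/w12.png

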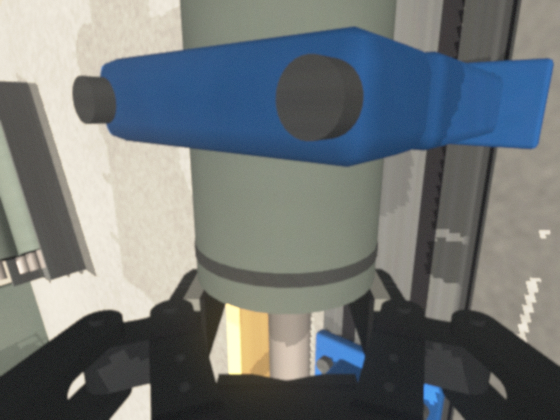

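View pics/s12.png

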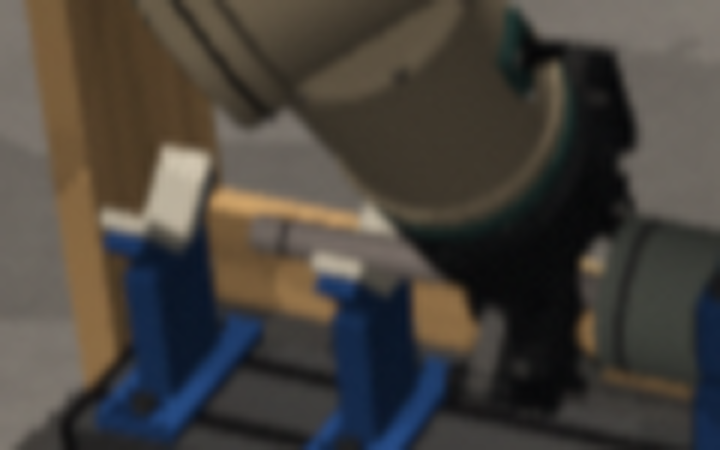

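View pics/t12.png

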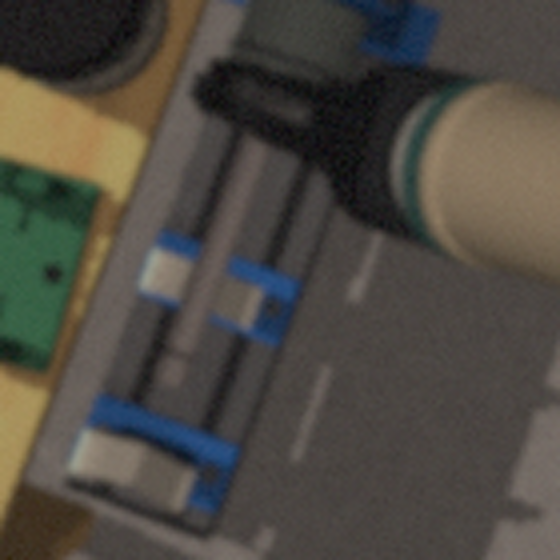

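The axle now lies through the first V, with its nose at side-crop (255,232) (y≈154), midway to rest 2. I'll close, then pull with a 3 mm lift so the nose clears V2.

Emit:
arm_command --pt "0.6 -0.1 0.0 0 0 0 0" --pt "0 0 0 0 0 0 0" --pt "0 0 0 0 0 0 0" --pt "0 0 0 0 0 0 0" --pt "0 0 0 0 0 0 0" --pt "0 0 0 0 0 0 0" --pt "0 0 0 0 0 0 0" --pt "0 0 0 0 0 0 0" --pt "0 -0.37 0.14 0.05 0 0 0" --pt "0 -0.37 0.14 0.05 0 0 0" --pt "0 -0.37 0.13 0.05 0 0 0" --pt "0 -0.37 0.14 0.05 0 0 0" --pt "0 -0.37 0.14 0.05 0 0 0" --pt "0 -0.37 0.13 0.05 0 0 0"

```text
clock: 14.7
eef_pos: [547.0, 36.9, 95.2]
tool_rot: [-1.571, 0.907, 1.217]
force: [1.2, -0.6, -5.5]
width: 14.1
```

Run:
```python
from h import *
s=ctrl.read_state();rep(s,38,-1)
im=ctrl.get_image("side");cv2.imwrite("pics/s13.png",cv2.resize(im[180:255,150:270],None,fx=6,fy=6,interpolation=cv2.INTER_CUBIC))
```

```text
clk 14.70 grasp pt in stand [ 18.7  41.9 110.2] roterr deg [-0.01  0.02 -0.01] w 14.1 F [ 1.2 -0.6 -5.5] q [ 0.56  0.76 -0.38  2.07 -0.96  0.49 -0.75]
```

View pics/s13.png

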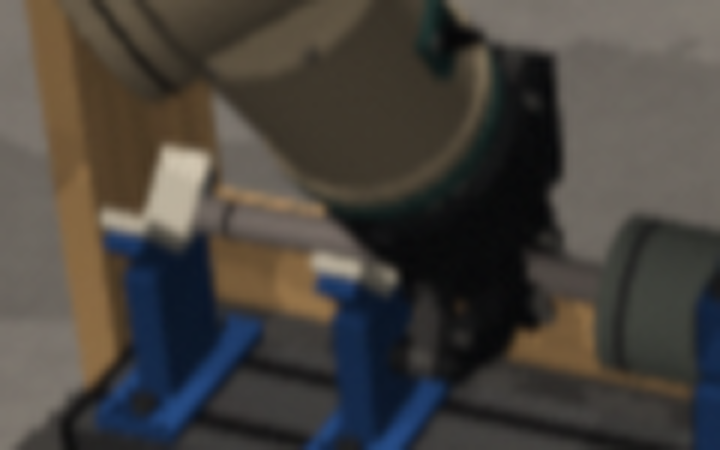

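The nose (side crop ≈(205,215)) is just before V2 and looks high enough. The force is only the weight plus a little. Continuing.

Emit:
arm_command --pt "0 -0.37 0.14 0 0 0 0" --pt "0 -0.37 0.14 0 0 0 0" --pt "0 -0.37 0.13 0 0 0 0" --pt "0 -0.37 0.14 0 0 0 0" --pt "0 -0.37 0.14 0 0 0 0" --pt "0 -0.37 0.13 0 0 0 0" --pt "0 -0.37 0.14 0 0 0 0" --pt "0 -0.37 0.14 0 0 0 0" --pt "0 -0.37 0.13 0 0 0 0" --pt "0 0 0 0 0 0 0" --pt "0 0 0 -0.1 0 0 0" --pt "0 0 0 -0.1 0 0 0" --pt "0 0 0 0 0 0 0"

```text
clock: 15.83
eef_pos: [514.3, 49.3, 93.4]
tool_rot: [-1.572, 0.906, 1.217]
force: [-0.8, 0.3, -3.7]
width: 14.6
```

Run:
```python
from h import *
s=ctrl.read_state();rep(s,38,-1)
im=ctrl.get_image("side");cv2.imwrite("pics/s14.png",cv2.resize(im[180:255,150:270],None,fx=6,fy=6,interpolation=cv2.INTER_CUBIC))
```

```text
clk 15.83 grasp pt in stand [ 19.1  76.8 108.4] roterr deg [-0.05  0.05 -0.04] w 14.6 F [-0.8  0.3 -3.7] q [ 0.62  0.76 -0.47  2.16 -1.02  0.41 -0.68]
```

View pics/s14.png

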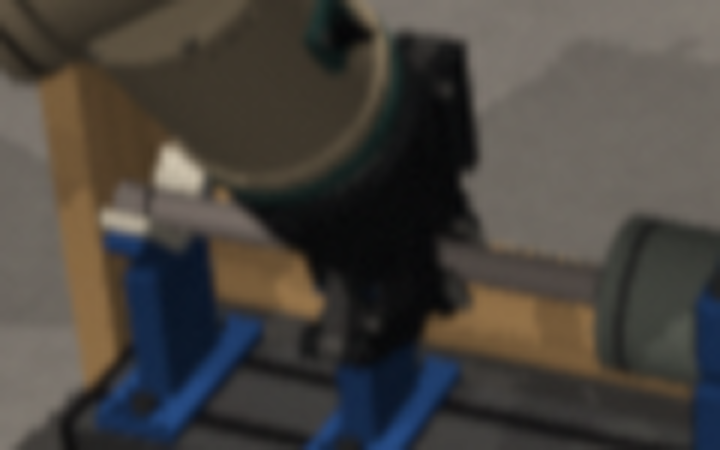

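The nose now lies in V2 (crop (130,190)). One more hold: back 45 mm, then pull about 44.

Emit:
arm_command --pt "0.6 0 0 0 0 0 0" --pt "0.6 0 0 0 0 0 0" --pt "0.6 0 0 0 0 0 0" --pt "0.6 0.53 -0.19 -0.02 0 0 0" --pt "0.6 0.53 -0.19 -0.02 0 0 0" --pt "0.6 0.53 -0.19 -0.02 0 0 0" --pt "0.6 0.53 -0.19 -0.02 0 0 0" --pt "0.6 0.53 -0.19 0 0 0 0" --pt "0.6 0.53 -0.19 0 0 0 0" --pt "0.6 0.53 -0.19 0 0 0 0" --pt "0.6 0.53 -0.19 0 0 0 0" --pt "0.6 0 0 0 0 0 0" --pt "0.6 0 0 0 0 0 0"

```text
clock: 16.97
eef_pos: [556.8, 33.9, 92.6]
tool_rot: [-1.572, 0.907, 1.217]
force: [-0.2, 0.4, 0.2]
width: 51.5
```

Run:
```python
from h import *
s=ctrl.read_state();rep(s,38,-1)
im=ctrl.get_image("wrist");cv2.imwrite("pics/w15.png",im)
im=ctrl.get_image("side");cv2.imwrite("pics/s15.png",cv2.resize(im[180:255,150:270],None,fx=6,fy=6,interpolation=cv2.INTER_CUBIC))
```

```text
clk 16.97 grasp pt in stand [ 19.4  31.6 107.5] roterr deg [-0.02  0.05 -0.03] w 51.5 F [-0.2  0.4  0.2] q [ 0.56  0.78 -0.38  2.04 -0.94  0.5  -0.77]
```

View pics/w15.png

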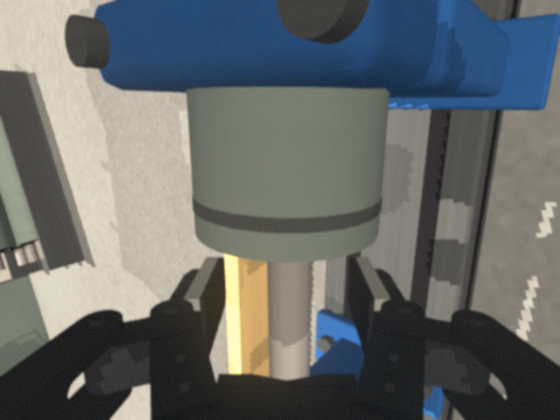

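View pics/s15.png

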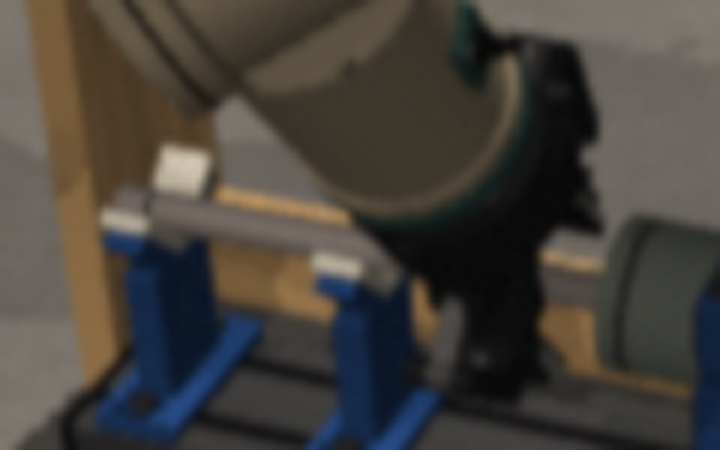

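The axle lies in both Vs with its tail still just in the roller. I'll close, lift 1 mm, pull 44 mm and lower.

Emit:
arm_command --pt "0 0 0 0 0 0 0" --pt "0 0 0 0 0 0 0" --pt "0 0 0 0 0 0 0" --pt "0 0 0 0 0 0 0" --pt "0 0 0 0 0 0 0" --pt "0 0 0 0 0 0 0" --pt "0 0 0 0 0 0 0" --pt "0 -0.37 0.14 0.05 0 0 0" --pt "0 -0.37 0.14 0.05 0 0 0" --pt "0 -0.37 0.13 0 0 0 0" --pt "0 -0.37 0.14 0 0 0 0" --pt "0 -0.37 0.14 0 0 0 0" --pt "0 -0.37 0.13 0 0 0 0" --pt "0 -0.37 0.14 0 0 0 0" --pt "0 -0.37 0.14 0 0 0 0" --pt "0 -0.37 0.13 0 0 0 0" --pt "0 -0.37 0.14 0 0 0 0" --pt "0 -0.37 0.14 0 0 0 0" --pt "0 0 0 0 0 0 0" --pt "0 0 0 0 0 0 0"

```text
clock: 18.73
eef_pos: [515.1, 49.5, 93.6]
tool_rot: [-1.57, 0.906, 1.219]
force: [-0.5, 0.0, -3.5]
width: 14.2
```

Run:
```python
from h import *
s=ctrl.read_state();rep(s,38,-1)
im=ctrl.get_image("wrist");cv2.imwrite("pics/w16.png",im)
im=ctrl.get_image("side");cv2.imwrite("pics/s16.png",cv2.resize(im[180:255,150:270],None,fx=6,fy=6,interpolation=cv2.INTER_CUBIC))
```

```text
clk 18.73 grasp pt in stand [ 19.5  76.1 108.6] roterr deg [-0.08 -0.01 -0.06] w 14.2 F [-0.5  0.  -3.5] q [ 0.62  0.76 -0.47  2.15 -1.01  0.41 -0.69]
```

View pics/w16.png

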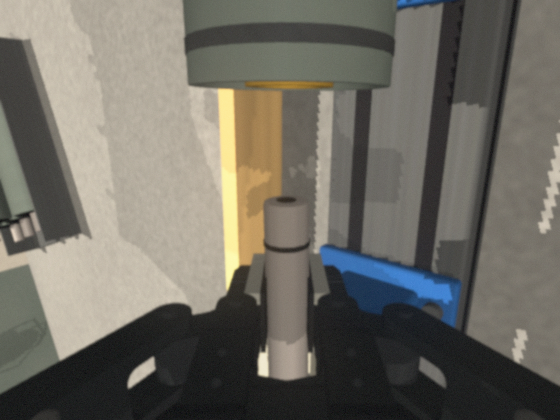

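View pics/s16.png

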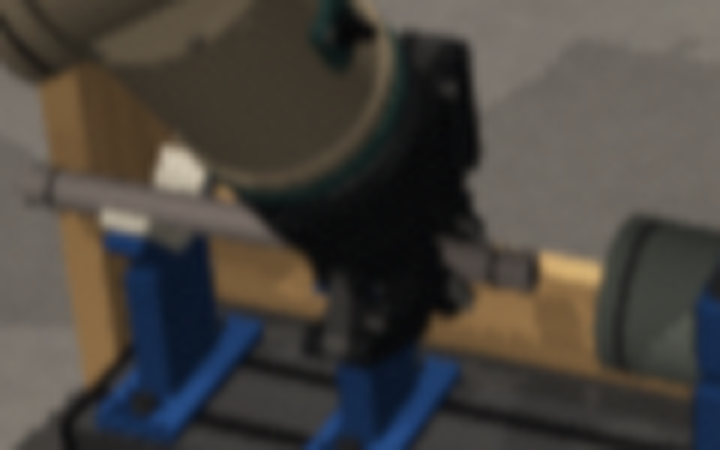

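The tail is out (wrist (287,200), mouth edge at v≈88) and the bar bridges both Vs. I'll lower it and let go.

Emit:
arm_command --pt "0 0 0 -0.05 0 0 0" --pt "0 0 0 -0.05 0 0 0" --pt "0 0 0 -0.05 0 0 0" --pt "0 0 0 0 0 0 0" --pt "0 0 0 0 0 0 0"

```text
clock: 19.25
eef_pos: [516.1, 49.1, 92.2]
tool_rot: [-1.572, 0.907, 1.217]
force: [-0.5, -0.1, -2.3]
width: 13.9
```

Emit:
arm_command --pt "0.2 0 0 0 0 0 0" --pt "0.3 0 0 0 0 0 0" --pt "0.4 0 0 0 0 0 0" --pt "0.6 0 0 0 0 0 0" --pt "0.6 0 0 0 0 0 0" --pt "0.6 0 0 0 0 0 0"

```text
clock: 19.75
eef_pos: [516.0, 49.1, 92.2]
tool_rot: [-1.572, 0.907, 1.216]
force: [-0.9, 0.3, 0.2]
width: 51.1
```

Run:
```python
from h import *
s=ctrl.read_state();rep(s,38,-1)
im=ctrl.get_image("wrist");cv2.imwrite("pics/w17.png",im)
```

```text
clk 19.75 grasp pt in stand [ 19.5  75.1 107.2] roterr deg [-0.03  0.06 -0.02] w 51.1 F [-0.9  0.3  0.2] q [ 0.62  0.77 -0.48  2.15 -1.01  0.4  -0.69]
```

View pics/w17.png

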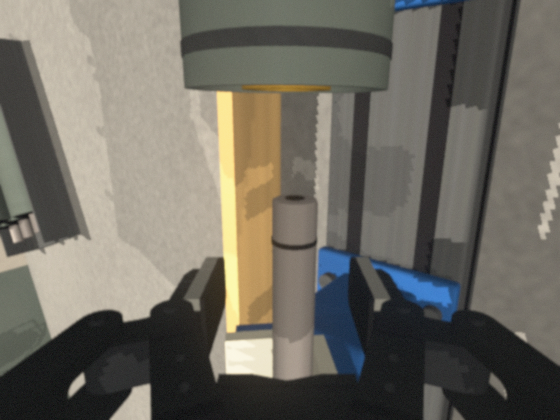

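The axle is free between the open pads. Backing off straight along the tool axis.

Emit:
arm_command --pt "0.6 -0.11 -0.29 0.4 0 0 0" --pt "0.6 -0.11 -0.29 0.4 0 0 0" --pt "0.6 -0.21 -0.58 0.79 0 0 0" --pt "0.6 -0.21 -0.58 0.79 0 0 0" --pt "0.6 -0.21 -0.58 0.79 0 0 0" --pt "0.6 -0.21 -0.58 0.79 0 0 0" --pt "0.6 -0.21 -0.58 0.79 0 0 0" --pt "0.6 -0.21 -0.58 0.79 0 0 0" --pt "0.6 -0.21 -0.58 0.79 0 0 0" --pt "0.6 -0.21 -0.58 0.79 0 0 0" --pt "0.6 -0.21 -0.58 0.79 0 0 0" --pt "0.6 -0.4 -1.1 1.4 0 0 0" --pt "0.6 -0.4 -1.1 1.4 0 0 0" --pt "0.6 -0.4 -1.5 1.2 0 0 0" --pt "0.6 -0.4 -2 0.8 0 0 0" --pt "0.6 -0.2 -2.5 0.2 0 0 0" --pt "0.6 0 -2.5 0 0 0 0" --pt "0.6 0 -2.5 0 0 0 0" --pt "0.6 0 0 0 0 0 0" --pt "0.6 0 0 0 0 0 0"

```text
clock: 21.47
eef_pos: [476.6, -142.7, 221.3]
tool_rot: [-1.572, 0.908, 1.214]
force: [-0.8, -0.1, -1.1]
width: 50.8
```

Run:
```python
from h import *
s=ctrl.read_state();rep(s,38,-1)
c=ctrl.calibration("wrist");T=wristT(s,c)
im=ctrl.get_image("wrist");cv2.imwrite("pics/w18.png",im)
for L in [(0,0,128),(0,36,125),(0,105,125),(0,195,125),(0,256,125)]: print(L,proj(s2w(P,L),c,T).round(0),proj(s2w(P,L),ctrl.calibration("side")).round(0),proj(s2w(P,L),ctrl.calibration("top")).round(0))
im=ctrl.get_image("side");cv2.imwrite("pics/s18.png",im);cv2.imwrite("pics/s18z.png",cv2.resize(im[180:270,130:290],None,fx=5,fy=5,interpolation=cv2.INTER_CUBIC))
im=ctrl.get_image("top");cv2.imwrite("pics/t18.png",cv2.resize(im[210:360,170:330],None,fx=4,fy=4,interpolation=cv2.INTER_CUBIC))
```

```text
clk 21.47 grasp pt in stand [-174.1   45.7  236.3] roterr deg [0.03 0.03 0.13] w 50.8 F [-0.8 -0.1 -1.1] q [ 0.83  0.56 -0.21  1.91 -0.64  0.99 -0.86]
(0, 0, 128) [[208. 133.]] [[253. 230.]] [[261. 230.]]
(0, 36, 125) [[213. 172.]] [[239. 228.]] [[254. 248.]]
(0, 105, 125) [[216. 241.]] [[211. 223.]] [[242. 282.]]
(0, 195, 125) [[221. 321.]] [[176. 216.]] [[225. 327.]]
(0, 256, 125) [[224. 370.]] [[153. 211.]] [[213. 358.]]
```

View pics/s18.png

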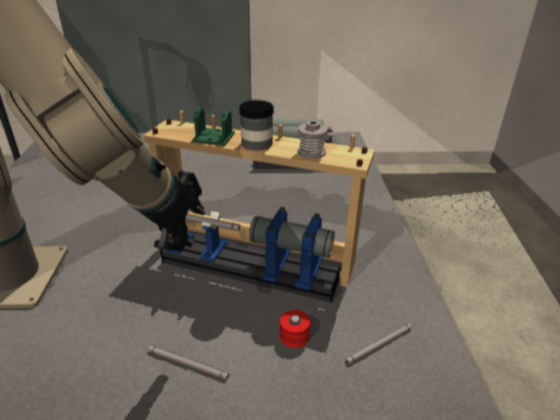

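View pics/s18z.png

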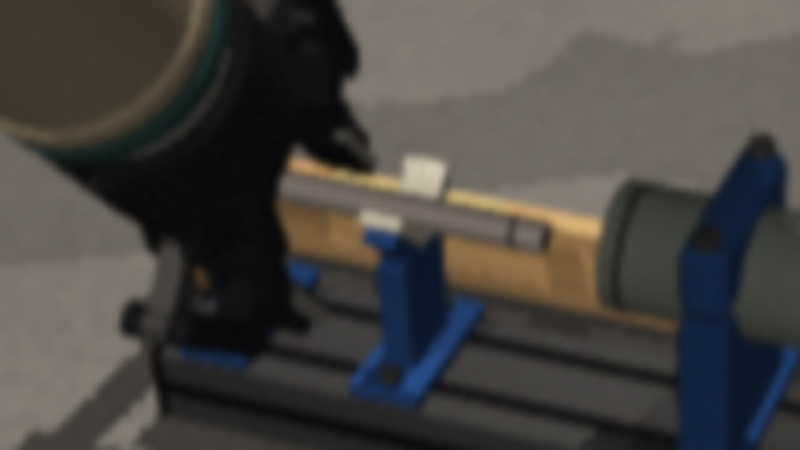

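View pics/t18.png

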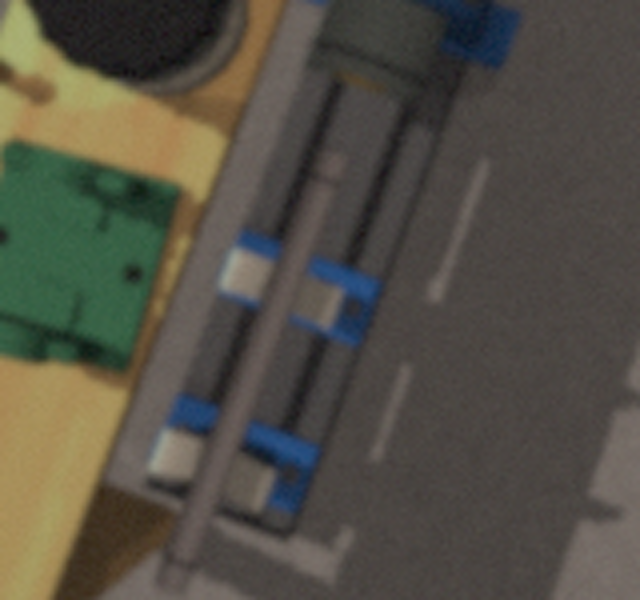

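View pics/w18.png

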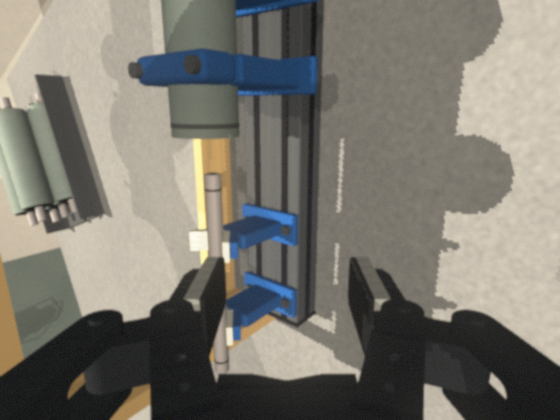

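The top view shows the axle bridging both Vs: tail at crop (330,160), nose at (172,578), so nose y≈250 mm. The shelf stock and guide wheels look unmoved, and the gripper is clear.

Run:
```python
from cell import ctrl
print(ctrl.finish_job())
```

```text
the job is handed in; nothing more can be done
None
```

The axle is out of the roller and lying in both V-rests, let go, and the job is handed in. It took four pulls. After each of the first three I opened, slid back along the bar and took a new hold. The nose went from about 48 mm to 94, 154, 212 and then about 250–256 mm from the mouth.

- **Missed first grip:** the fingers shut above the axle without moving it. The documented finger reach did not match: I had to go about 27 mm deeper along the tool than the stated grasp point. Every hold after that was firm, at a reading of about 14 mm.
- **Final checks:**
  - **Axle:** the pictures show it bridging both Vs, its tail about 36 mm clear of the mouth. I judged its sideways position and height from the pictures only; neither was measured to the millimetre.
  - **Bystanders:** the canister, bracket, spring hub and guide wheels looked unmoved, also by eye.
  - **Robot:** the gripper was well clear, with force near zero (1–2 N), and 21.5 s had been used at the last reading.

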